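# Set the drawer screw of the chess-piece chest

### The job

The drawer of the wooden chess-piece chest stands open: push it fully home, flush with the chest. Then turn the steel thumbscrew on the chest's top clockwise until it seats, back it off a quarter turn so that the drawer will still run, and keep holding the screw right there between the fingers so that its position can be marked: finish while holding it, do not let go. Leave the other things on the table where they stand.

Things in the scene. Friction and masses are not known exactly. Their poses are not given: they have to be found in the camera images.
- chest: Low pale wooden chest, 180 mm deep (x), 280 wide (y), 115 high, fixed to the table. Origin: centre of its underside; its x axis points from the drawer front into the chest (the way the drawer is pushed home), z up. Front face at x = -90 mm, top at z = 115. A brass bush (44 mm diameter, 6 high) on the top at x = -20, y = +65 mm carries the thumbscrew.
- drawer (a joint): How far the drawer is open, in m: 0 = home, its front flush with the chest's, against a stop; grows as it slides out along the chest's -x; starts at 0.04 to 0.09. It stays where it is left (friction 2.5 N, damping 6 N per m/s). Its front is a panel 250 mm wide, 34 to 100 mm above the table, with one turned wooden knob in the middle.
- drawer_knob (a point): Centre of the outer end face of the drawer's wooden knob: 26 mm diameter, standing 30 mm out of the drawer front, 70 mm above the table; moves with the drawer. With the drawer home this point is at x = -120, y = 0 mm in the chest's frame.
- screw (a joint): How far the thumbscrew is backed off its seat, in rad: 0 = seated (hard stop, collar down on the bush), grows anticlockwise seen from above, to 4.5 at most; turning clockwise screws it down towards 0. Starts at 1.0 to 2.6. A quarter turn off is 1.57. It stays where it is left (friction torque 0.06 N m) and rises 1 mm per rad.
- screw_grip (a point): Middle of the thumbscrew's wings, on its upright axis, 155 mm above the table when seated. The wings are one flat upright steel blade, 52 mm long (point's x), 10 thick (point's y), from 139 to 166 mm above the table when seated; pinch it across its thickness. The point turns with it: yaw = chest's yaw + screw. Below: a hub of 15 mm diameter, then a collar of 26, 6 high, on the bush.
- pawn_a: Black chess pawn, 64 mm tall, 32 mm foot, loose, on the rear of the chest's top; origin at its foot. Leave alone.
- pawn_b: Pale wooden chess pawn, 58 mm tall, 32 mm foot, loose, on the table about 200 mm to the chest's right (-y of the chest), near its front; origin at its foot. Leave alone.
- tumbler: Clear glass tumbler, 68 mm rim diameter, 100 mm high, loose, on the table about 215 mm to the chest's left (+y of the chest), near its front; origin at its foot. Leave alone.
- bottle: Green glass bottle, 240 mm high, 68 mm diameter, standing at the right of the table; origin at its foot. Leave alone.
- driver: Screwdriver lying on the table at the right, nearer the robot; origin under its middle. Leave alone.

How it is judged (in metres and radians):
On the way, in this order (a step that is already met when the one before it is completed fails the run):
1. the drawer is pushed fully home (within 4 mm) (value of joint drawer below 0.004 m), for 0.2 s.
2. the drawer is home and the thumbscrew is turned clockwise until it seats (within 0.1 rad of its stop) (value of joint drawer below 0.004 m and value of joint screw below 0.1 rad), for 0.15 s.
At the end, for the whole second after the job is handed in: The drawer is home (within 4 mm), the thumbscrew stands still a quarter turn off its seat (1.57 rad, within 0.35 rad or 20 degrees), and the fingers are still holding it (more than 3 N on it) (value of joint drawer below 0.004 m and value of joint screw between 1.22 and 1.92 rad and velocity of joint screw between -0.1 and 0.1 rad/s and contact force between the fingers and screw above 3 N); the arm keeps its last pose, push and grip.
It fails at once if another thing on the table is moved (by more than 30 mm) or knocked over (distance of any of pawn_a, pawn_b, tumbler, bottle, driver from where it was at the start of the episode above 0.03 m or angle between any of pawn_a, pawn_b, tumbler, bottle's own z axis and vertical above 0.6 rad).
It also fails if it takes over 67 s, if anything falls off the work surface, if the arm or the gripper's body presses on something with over 40 N, if the wrist force passes 120 N, or if a joint passes its speed limit or range.

### The arm

A 6-joint arm with a two-finger parallel gripper is mounted at the origin on the work surface. World frame = base frame: x ahead of the robot, y to its left, z up, the work surface at z = 0. Lengths are in mm, angles in degrees, forces in N, time in s.
With the tool pointing down it reaches from about 325 to 775 mm from the base axis. Payload 9.3 kg.
Tool frame: the origin (TCP) lies where the fingers leave the gripper's body, on its centre line; the fingertips stand 73 mm ahead of it and the grasp point (between the pads) lies 54 mm ahead of it; x points along the fingers, y is the direction in which the jaws open and shut, and the axes are right-handed (so a half turn about x gives the same grasp; the last joint's range is limited). The gripper opens to 85 mm and grips with 20 to 120 N. Pads are 22 mm wide; open, the fingers measure 114 mm over their backs; the gripper's body (76 mm by 85 mm) begins 54 mm behind the grasp point. The pads swing forward as they close: fully open they stand 13 mm farther back than shut.
Start: joints at [-85.405, 14.817, 1.232, 76.415, 0, 81.257], TCP at [126.88, -535.162, 303.879] pointing down, gripper open.
Joint ranges: [-174.27, 174.27], [-52.1, 104.24], [-59.71, 78.15], [-110.17, 111.67], [-87.03, 83.33], [-180, 180]. Speed limits (degrees/s): [127.2, 127.2, 159.86, 180, 180, 180].

### API

Orientations are given as a 3x3 rotation matrix whose columns are the frame's x, y, z axes.
In Python, from cell import readout, read_camera, camera_params, workorder gives the robot as it stands.
- The arm moves only by the tool play_rows, never from a script. Its argument "commands" is a list of rows, each a list of 3 entries, a list of its own where there are three numbers: the shift along the tool's x, y, z in m, then the turn, a rotation vector about the tool's x, y, z in rad, then the finger opening in m, from 0 to 0.0854. In form: [[[x, y, z], [ax, ay, az], fingers], ...]. A call has 1 to 10 rows; each row shifts and turns the pose as measured when the row begins, along the tool's axes as they then stand; what a row does not reach is not made up. A row lasts 1/12 s, in which the tool goes at most 41.7 mm and 7.16 degrees, less where a joint would pass 70% of its speed; a pose out of reach is approached as far as the arm can. A call with a gripper value outside its range is refused whole. The fingers move at their own pace and stop on an object; "grip_force" is the grip in N (left out, the last holds). Time passes only in rows, so rows that do not move let the fingers close. It gives the time, the measured TCP pose, the force and the opening at its end, in the units of the state.
- readout.sense(): the state, without advancing time (a new reading comes with each control period).
- read_camera(name): name is "scene" or "top"; returns the picture (384x512x3 uint8, red, green, blue); there is no depth.
- camera_params(name): a dict with "fx", "fy", "cx", "cy" (pixels), "R" (3x3) and "t" (3): a world point X has camera coordinates R X + t. Camera axes: x right, y down, z forward; pixel columns grow to the right and rows downward; lengths in mm; the calibration is good to about 2 mm. A picture is of the moment at which its call begins. camera_params takes no time and is no camera call.
- workorder.hand_in(): hands the job in, once; it reports no verdict.
The state is a dict: "time_s": time; "joint_pos": joint angles; "qvel": joint speeds; "joint_torque": joint torques, N m; "tool_pos": TCP position; "eef_rot": TCP orientation; "contact_force": force on the tool from outside, world axes, zero at the start; "wrist_torque": the same for the moment, N m; "width": finger opening in mm.
Only numpy, scipy, OpenCV 4.12 (cv2) and the standard library are available. Lean on these libraries where they do the work, as an engineer would, in place of code of your own. Each camera call takes 0.05 s, during which the arm holds its last target.

## Working session

There is one attempt and no reset: what is moved stays moved. The work goes in short steps, Python scripts to look and compute and a tool call to move; the robot and the scene stay as the last step left them, time stands still between calls to the robot, and variables do not carry over. Pictures are saved under pics/ and viewed, and the job is handed in when it is done.

Besides the shell and the picture viewer there is one more tool, called after "Call:" as a command line: name --argument value ..., lists and objects as JSON in quotes. play_rows: Moves the arm, as the interface text tells. Its arguments: {"type":"object","properties":{"commands":{"type":"array"},"grip_force":{"type":"number"}},"required":["commands"]}

```bash
mkdir -p pics; ls
python3 - <<'E'
from cell import readout, read_camera, camera_params
import cv2
for n in ("scene","top"):
    im=read_camera(n); cv2.imwrite(f"pics/{n}0.png",im[:,:,::-1])
    p=camera_params(n); print(n,{k:(v.tolist() if hasattr(v,'tolist') else v) for k,v in p.items()})
print(readout.sense())
E
```

```text
pics
scene {'fx': 360.03418632032225, 'fy': 360.03418632032225, 'cx': 255.30999025615017, 'cy': 188.44190196031596, 'R': [[0.16363674605772882, 0.9864994686344299, -0.0064663531937377075], [0.8325741590121641, -0.1416143600369364, -0.5355050352485182], [-0.5291911611930289, 0.08224458289344502, -0.8445072785357489]], 't': [0.6784338658249651, -413.25008626139106, 1421.904294223681]}
top {'fx': 390.63876862828994, 'fy': 390.63876862828994, 'cx': 246.9717824284591, 'cy': 194.80690537044404, 'R': [[0.0004265735653716477, -0.9999712752957516, 0.007567471069103272], [-0.9854935098326724, -0.0017046687608366373, -0.16970455557260716], [0.1697125808909687, -0.007385302147117359, -0.9854659289896948]], 't': [-108.66613847261252, 578.8550396330454, 1240.3262212480513]}
{'time_s': 0.1, 'joint_pos': array([-8.54062514e+01,  1.48477454e+01,  1.19360606e+00,  7.64170515e+01,
        1.96063809e-03,  8.12562138e+01]), 'qvel': array([ 0.02412614, -0.10258888,  0.13317342, -0.03143549,  0.0205712 ,
        0.08904778]), 'joint_torque': array([ 6.20930252e-03, -5.56692517e+01,  3.45068800e+01,  1.16358339e-02,
       -7.81360154e-05,  1.86569190e-05]), 'tool_pos': array([ 126.862561  , -534.98989309,  303.32115518]), 'eef_rot': array([[-6.54035376e-05,  2.30687163e-01, -9.73027969e-01],
       [ 1.24126381e-03, -9.73027203e-01, -2.30687065e-01],
       [-9.99999227e-01, -1.22287215e-03, -2.22704205e-04]]), 'contact_force': array([ 0.07540707, -0.52981371,  0.49446479]), 'wrist_torque': array([-0.02145146,  0.01663   , -0.02608518]), 'width': 85.31925098559124}
```

View pics/scene0.png

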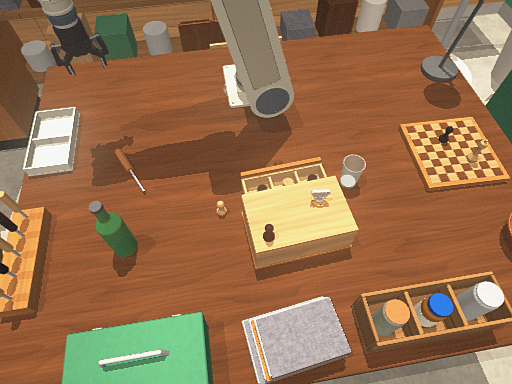

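View pics/top0.png

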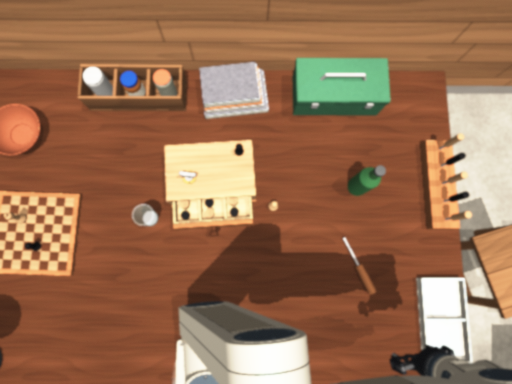

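The scene view shows the chest at about (298,215) with its drawer open towards the robot, the thumbscrew at (319,197), the tumbler at (352,170) and a pawn at (221,208). In the top view the chest spans (165–255, 140–200), the screw is at (188,176) and the knob at about (213,232). Next I'll enlarge both.

Run:
```python
import cv2
a=cv2.imread("pics/scene0.png")[145:275,205:375]; cv2.imwrite("pics/s0c.png",cv2.resize(a,None,fx=4.5,fy=4.5,interpolation=cv2.INTER_CUBIC))
a=cv2.imread("pics/top0.png")[130:245,125:285]; cv2.imwrite("pics/t0c.png",cv2.resize(a,None,fx=5,fy=5,interpolation=cv2.INTER_CUBIC))
```

```text
(no output)
```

View pics/s0c.png

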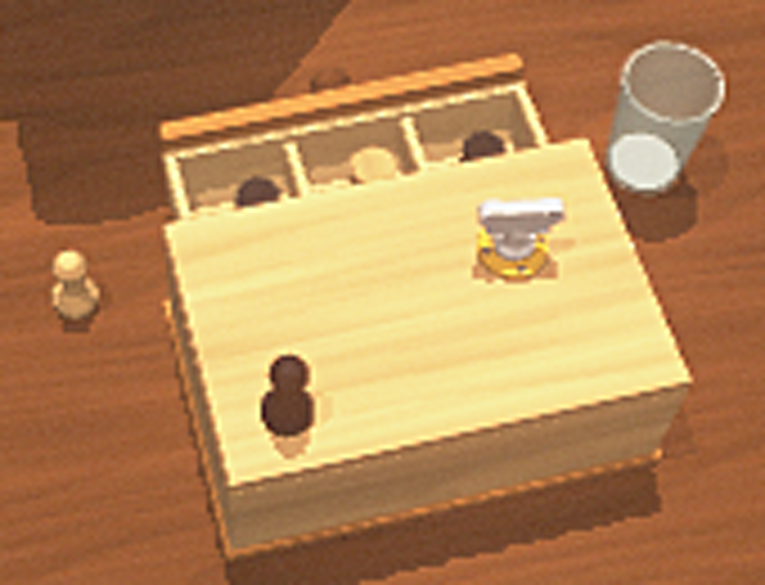

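View pics/t0c.png

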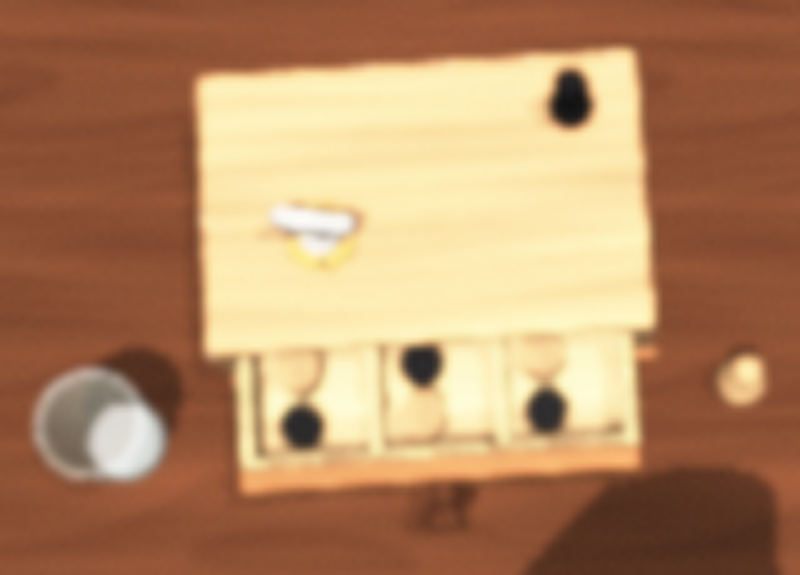

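```bash
cat > h.py <<'E'
import numpy as np
from cell import camera_params
from scipy.optimize import least_squares
C={n:{k:np.array(v) for k,v in camera_params(n).items()} for n in("scene","top")}
def proj(n,X):
    p=C[n]; c=np.atleast_2d(X)@p['R'].T+p['t']
    return np.c_[p['fx']*c[:,0]/c[:,2]+p['cx'],p['fy']*c[:,1]/c[:,2]+p['cy']]
def ray_z(n,uv,z):
    p=C[n]; d=p['R'].T@np.array([(uv[0]-p['cx'])/p['fx'],(uv[1]-p['cy'])/p['fy'],1]); o=-p['R'].T@p['t']
    return o+d*(z-o[2])/d[2]
def tri(us,ut):
    f=lambda X:np.r_[proj("scene",X)[0]-us,proj("top",X)[0]-ut]
    r=least_squares(f,[500,0,100]); return r.x,np.abs(r.fun).max()
def crop(c,s,off): return (np.array(c)+.5)/s-.5+np.array(off)
E
python3 - <<'E'
from h import *
S=lambda c:crop(c,4.5,(205,145)); T=lambda c:crop(c,5,(125,130))
pts=dict(FL=((586,140),(206,357)),FR=((165,226),(654,328)),BR=((230,487),(634,48)),BL=((690,380),(197,76)),
 bladeR=((482,205),(355,222)),bladeL=((563,208),(272,214)),bush=((514,272),(320,265)),dFL=((520,56),(242,490)),dFR=((163,128),(638,465)))
for k,(s,t) in pts.items():
    x,e=tri(S(s),T(t)); print(k,x.round(1),round(e,2))
loc=np.array([[-90,140,115],[-90,-140,115],[90,-140,115],[90,140,115]])
def cw(p,L):
    c,s=np.cos(p[2]),np.sin(p[2]); L=np.atleast_2d(L); return np.c_[p[0]+c*L[:,0]-s*L[:,1],p[1]+s*L[:,0]+c*L[:,1],L[:,2]]
def f(p):
    W=cw(p,loc); return np.r_[(proj("scene",W)-[S(pts[k][0]) for k in("FL","FR","BR","BL")]).ravel(),(proj("top",W)-[T(pts[k][1]) for k in("FL","FR","BR","BL")]).ravel()]
r=least_squares(f,[550,100,0]); print(r.x,np.degrees(r.x[2]),r.fun.round(1))
print("screw axis",cw(r.x,[[-20,65,155]]),"knob home",cw(r.x,[[-120,0,70]]))
for z in(160,166,168): print(z,ray_z("scene",S((482,205)),z).round(1),ray_z("scene",S((563,208)),z).round(1),ray_z("top",T((355,222)),z).round(1),ray_z("top",T((272,214)),z).round(1))
for q in (1.0,1.3,1.57,1.8,2.1,2.4):
  a=r.x[2]+q; c0=cw(r.x,[[-20,65,0]])[0]
  P=[[c0[0]+sg*26*np.cos(a),c0[1]+sg*26*np.sin(a),166+q] for sg in(1,-1)]
  print(q,((proj("scene",P)-[205,145])*4.5).round(0).tolist(),((proj("top",P)-[125,130])*5).round(0).tolist())
E
```

```text
FL [548.  145.3 111.3] 0.38
FR [ 567.1 -134.1  111.8] 0.02
BR [ 748.1 -122.4  117.7] 0.24
BL [727.8 155.  119.2] 0.64
bladeR [621.2  48.  172.8] 0.19
bladeL [627.3  97.7 165.9] 0.29
bush [615.2  83.2  72.9] 0.3
dFL [466.1 123.6  99.6] 0.06
dFR [ 482.3 -124.    96.7] 0.05
[6.47868364e+02 1.09889608e+01 6.93979989e-02] 3.9762124409435757 [ 0.3 -0.6 -0.3 -0.3  0.2  0.1  0.9  0.6  0.4 -0.2  0.3 -0.4  0.2  0.5
  0.3  0.5]
screw axis [[623.40925583  74.44565479 155.        ]] knob home [[528.15721332   2.66788386  70.        ]]
160 [613.7  52.  160. ] [623.8  99.  160. ] [624.   49.1 160. ] [628.8  99.6 160. ]
166 [617.2  50.4 166. ] [627.3  97.  166. ] [622.6  48.3 166. ] [627.4  98.6 166. ]
168 [618.4  49.8 168. ] [628.4  96.3 168. ] [622.1  48.1 168. ] [627.   98.3 168. ]
1.0 [[566.0, 218.0], [480.0, 193.0]] [[272.0, 198.0], [347.0, 239.0]]
1.3 [[567.0, 206.0], [479.0, 204.0]] [[268.0, 210.0], [351.0, 227.0]]
1.57 [[565.0, 196.0], [481.0, 214.0]] [[266.0, 221.0], [352.0, 215.0]]
1.8 [[560.0, 188.0], [485.0, 222.0]] [[268.0, 230.0], [351.0, 206.0]]
2.1 [[552.0, 179.0], [494.0, 231.0]] [[273.0, 241.0], [345.0, 194.0]]
2.4 [[541.0, 172.0], [505.0, 237.0]] [[281.0, 251.0], [337.0, 185.0]]
```

Heights check out: the chest top triangulates at 111–119 mm, the blade top at 166–173 and the drawer top at 97–100. The chest is at (648,11) with yaw 4.0°, the drawer is open about 84 mm and the screw is at about 1.35 rad. I'll turn the tool first, so that joint 6 has range left for the screw, and close the fingers.

Call:
play_rows --commands '[[[0,0,0],[-0.122,0,0],0],[[0,0,0],[-0.122,0,0],0],[[0,0,0],[-0.122,0,0],0],[[0,0,0],[-0.122,0,0],0],[[0,0,0],[-0.122,0,0],0],[[0,0,0],[-0.122,0,0],0],[[0,0,0],[-0.122,0,0],0],[[0,0,0],[-0.122,0,0],0],[[0,0,0],[-0.122,0,0],0],[[0,0,0],[-0.122,0,0],0]]' --grip_force 40

```text
time_s: 0.93
tool_pos: [126.8, -533.8, 299.4]
eef_rot: [[-0.001, 0.996, -0.09], [0.01, -0.09, -0.996], [-1.0, -0.002, -0.01]]
contact_force: [-0.2, 0.4, -0.7]
width: -0.1
```

Call:
play_rows --commands '[[[0,0,0],[-0.122,0,0],0],[[0,0,0],[-0.122,0,0],0],[[0,0,0],[-0.122,0,0],0],[[0,0,0],[-0.122,0,0],0],[[0,0,0],[-0.122,0,0],0],[[0,0,0],[-0.122,0,0],0],[[0,0,0],[-0.122,0,0],0],[[0,0,0],[-0.122,0,0],0],[[0,0,0],[-0.122,0,0],0],[[0,0,0],[-0.122,0,0],0]]'

```text
time_s: 1.77
tool_pos: [126.7, -532.6, 295.4]
eef_rot: [[-0.001, 0.399, 0.917], [0.018, 0.917, -0.399], [-1.0, 0.016, -0.008]]
contact_force: [0.2, 0.2, 0.2]
width: 0.3
```

```bash
cat > st.py <<'E'
from cell import readout
import numpy as np
s=readout.sense(); R=s['eef_rot']
yaw=np.degrees(np.arctan2(R[1,1],R[0,1]))
def to(p,R=R): return (R.T@(np.array(p)-s['tool_pos'])).round(1)
if __name__=="__main__":
    print(s['time_s'],s['tool_pos'].round(1),"yyaw",yaw.round(2),"x",R[:,0].round(3),"q",s['joint_pos'].round(1),"F",s['contact_force'].round(1),"M",s['wrist_torque'].round(2),"w",round(s['width'],1))
E
python3 st.py
```

```text
1.7667 [ 126.7 -532.6  295.4] yyaw 66.47 x [-0.001  0.018 -1.   ] q [-85.4  15.3   0.6  76.4   0.  -61.9] F [0.2 0.2 0.2] M [-0.01 -0.05 -0.02] w 0.3
```

```bash
cat > plan.py <<'E'
import sys
from st import *
from scipy.spatial.transform import Rotation as Ro
# args x y z yaw(of tool y, deg): shift in tool axes (mm), rotvec (rad)
x,y,z,a=map(float,sys.argv[1:5]); a=np.radians(a)
X=np.array([0,0,-1.]);Y=np.array([np.cos(a),np.sin(a),0]);Rd=np.c_[X,Y,np.cross(X,Y)]
print("pos",s['tool_pos'].round(1),"yaw",yaw.round(2),"shift",to((x,y,z)),"rot",Ro.from_matrix(R.T@Rd).as_rotvec().round(4),"shift in goal axes",to((x,y,z),Rd),"F",s['contact_force'].round(1),"M",s['wrist_torque'].round(2),"w",round(s['width'],1),"t",s['time_s'],"j",s['joint_pos'].round(0))
E
python3 plan.py 403 -6 260 94
```

```text
pos [ 126.7 -532.6  295.4] yaw 66.47 shift [ 44.5 592.5  43.5] rot [-0.4804 -0.0044 -0.0175] shift in goal axes [ 35.4 506.1 312.4] F [0.2 0.2 0.2] M [-0.01 -0.05 -0.02] w 0.3 t 1.7667 j [-85.  15.   1.  76.   0. -62.]
```

Call:
play_rows --commands '[[[0,0,0],[-0.12,-0.001,-0.0045],0],[[0,0,0],[-0.12,-0.001,-0.0045],0],[[0,0,0],[-0.12,-0.001,-0.0045],0],[[0,0,0],[-0.12,-0.001,-0.0045],0],[[0,0.03,0.018],[0,0,0],0],[[0,0.03,0.018],[0,0,0],0],[[0,0.03,0.018],[0,0,0],0],[[0,0.03,0.018],[0,0,0],0],[[0,0.03,0.018],[0,0,0],0],[[0,0.03,0.018],[0,0,0],0]]'

```text
time_s: 2.6
tool_pos: [216.4, -340.3, 289.7]
eef_rot: [[-0.002, -0.092, 0.996], [0.008, 0.996, 0.092], [-1.0, 0.008, -0.002]]
contact_force: [0.4, -0.1, 0.1]
width: 0.1
```

```bash
python3 plan.py 403 -6 260 94
```

```text
pos [ 216.4 -340.3  289.7] yaw 95.3 shift [ 31.9 315.4 216.7] rot [ 0.0226 -0.0017 -0.0082] shift in goal axes [ 29.7 320.5 209.4] F [ 0.4 -0.1  0.1] M [-0.01 -0.02  0.02] w 0.1 t 2.6 j [-70.   1. -18.  72.   0. -75.]
```

Call:
play_rows --commands '[[[0.002,0.032,0.021],[0.003,0,-0.001],0],[[0.002,0.032,0.021],[0.003,0,-0.001],0],[[0.002,0.032,0.021],[0.003,0,-0.001],0],[[0.002,0.032,0.021],[0.003,0,-0.001],0],[[0.002,0.032,0.021],[0.003,0,-0.001],0],[[0.002,0.032,0.021],[0.003,0,-0.001],0],[[0.002,0.032,0.021],[0.003,0,-0.001],0],[[0.002,0.032,0.021],[0.003,0,-0.001],0],[[0.002,0.032,0.021],[0,0,-0.001],0],[[0.002,0.032,0.021],[0,0,-0.001],0]]'

```text
time_s: 3.43
tool_pos: [403.4, 13.6, 269.8]
eef_rot: [[0.001, -0.061, 0.998], [-0.004, 0.998, 0.061], [-1.0, -0.004, 0.001]]
contact_force: [0.3, -0.1, -0.1]
width: 0.2
```

```bash
python3 plan.py 403 -6 132 94
python3 - <<'E'
from cell import read_camera
import cv2
a=read_camera("top"); cv2.imwrite("pics/t1.png",cv2.resize(a[120:280,120:300,::-1],None,fx=4,fy=4,interpolation=cv2.INTER_CUBIC))
E
```

```text
pos [403.4  13.6 269.8] yaw 93.52 shift [137.8 -19.   -1.8] rot [-0.0084  0.0009  0.0037] shift in goal axes [137.8 -19.5  -1.8] F [ 0.3 -0.1 -0.1] M [-0.04 -0.12  0.01] w 0.2 t 3.4333 j [-10.   1. -20.  68.  -0. -13.]
```

View pics/t1.png

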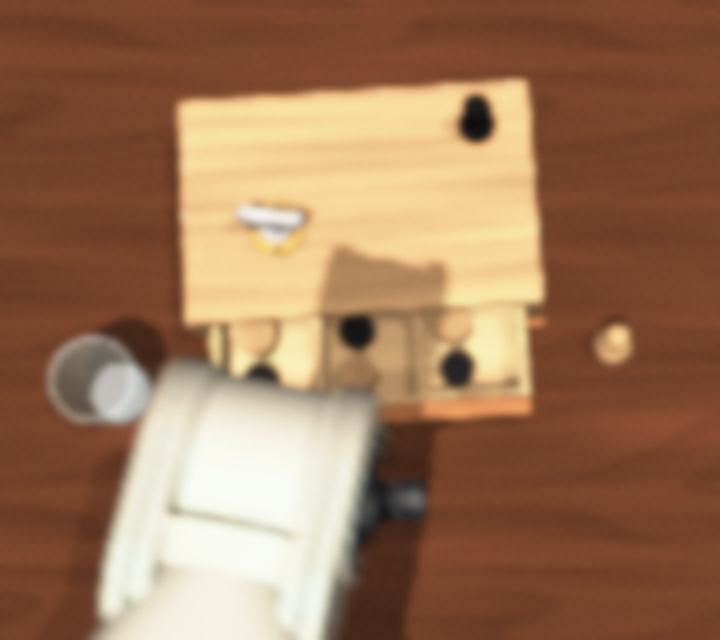

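The arm is over the spot in front of the knob and nothing has been disturbed. The tumbler, at (95,375) in the crop, is clear of the gripper. Descending.

Call:
play_rows --commands '[[[0.03,-0.005,0],[-0.003,0,0.001],0],[[0.03,-0.005,0],[-0.003,0,0.001],0],[[0.03,-0.005,0],[-0.002,0,0.001],0],[[0.03,-0.004,0],[0,0,0.001],0],[[0.016,0,0],[0,0,0],0],[[-0.0005,0,0],[0,0,0],0]]'

```text
time_s: 3.98
tool_pos: [409.1, 6.1, 128.8]
eef_rot: [[0.005, -0.091, 0.996], [0.004, 0.996, 0.091], [-1.0, 0.003, 0.005]]
contact_force: [-0.4, 0.2, -0.3]
width: -0.1
```

```bash
python3 plan.py 517 2 132 94
python3 - <<'E'
from cell import read_camera
import cv2
a=read_camera("scene"); cv2.imwrite("pics/s1.png",cv2.resize(a[110:270,190:370,::-1],None,fx=4,fy=4,interpolation=cv2.INTER_CUBIC))
E
```

```text
pos [409.1   6.1 128.8] yaw 95.21 shift [ -2.7 -13.9 107.1] rot [ 0.0212  0.0049 -0.0032] shift in goal axes [ -3.2 -11.7 107.4] F [-0.4  0.2 -0.3] M [0.06 0.07 0.04] w -0.1 t 3.9833 j [-11.   9. -35.  46.   0. -16.]
```

View pics/s1.png

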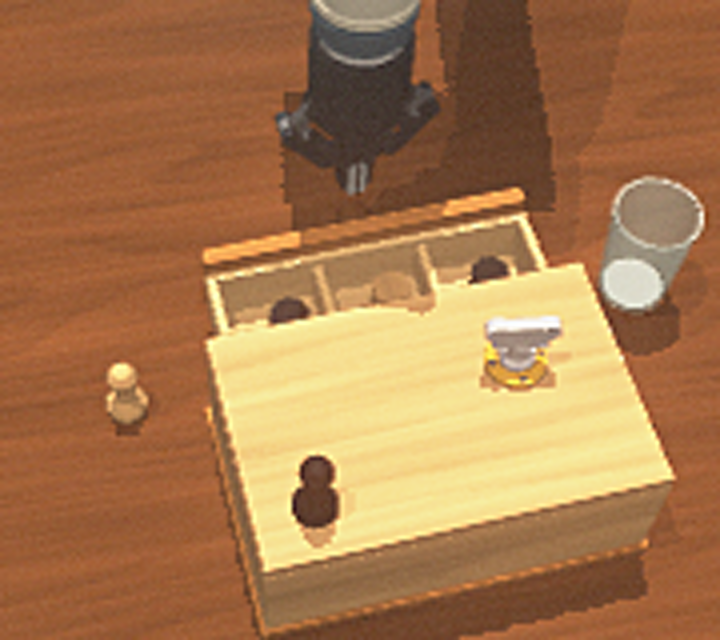

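Call:
play_rows --commands '[[[-0.002,-0.006,0],[0.01,0.002,-0.002],0],[[-0.002,-0.005,0],[0.01,0.002,-0.001],0],[[-0.0005,0,0.01],[0,0,0],0],[[-0.0005,0,0.01],[0,0,0],0],[[-0.0005,0,0.01],[0,0,0],0]]'

```text
time_s: 4.45
tool_pos: [442.7, -4.6, 140.9]
eef_rot: [[0.005, -0.067, 0.998], [-0.002, 0.998, 0.067], [-1.0, -0.002, 0.005]]
contact_force: [-3.7, -0.9, -2.4]
width: 0.1
```

```bash
python3 plan.py 517 2 132 94
```

```text
pos [442.7  -4.6 140.9] yaw 93.85 shift [ 9.3  1.6 74.6] rot [-0.0025  0.0053  0.0019] shift in goal axes [ 8.9  1.4 74.6] F [-3.7 -0.9 -2.4] M [ 0.01  0.7  -0.01] w 0.1 t 4.45 j [-11.  11. -30.  49.  -0. -15.]
```

Call:
play_rows --commands '[[[0.003,0,0.008],[0,0.002,0],0],[[0.003,0,0.008],[0,0.002,0],0],[[0.003,0,0.008],[0,0.001,0],0],[[0,0,0.008],[0,0,0],0],[[0,0,0.008],[0,0,0],0]]'

```text
time_s: 4.87
tool_pos: [488.1, -1.8, 132.8]
eef_rot: [[0.002, -0.067, 0.998], [-0.003, 0.998, 0.067], [-1.0, -0.003, 0.001]]
contact_force: [-3.4, -0.4, 1.8]
width: 0.0
```

```bash
python3 plan.py 517 2 132 94
```

```text
pos [488.1  -1.8 132.8] yaw 93.84 shift [ 0.9  1.9 29.1] rot [-0.0027  0.0014  0.0031] shift in goal axes [ 0.8  1.8 29.1] F [-3.4 -0.4  1.8] M [-0.07  0.64  0.03] w 0.0 t 4.8667 j [-10.  16. -25.  50.  -0. -14.]
```

Call:
play_rows --commands '[[[0,0,0.006],[0,0,0],0],[[0,0,0.005],[0,0,0],0],[[0,0,0.004],[0,0,0],0],[[0,0,0.003],[0,0,0],0],[[0,0,0.002],[0,0,0],0]]'

```text
time_s: 5.28
tool_pos: [511.6, -0.1, 132.5]
eef_rot: [[0.001, -0.068, 0.998], [-0.003, 0.998, 0.068], [-1.0, -0.003, 0.001]]
contact_force: [-2.3, 0.5, 1.2]
width: -0.1
```

```bash
python3 plan.py 517 2 132 94
```

```text
pos [ 5.116e+02 -1.000e-01  1.325e+02] yaw 93.88 shift [0.5 1.8 5.5] rot [-0.0021  0.0012  0.0031] shift in goal axes [0.5 1.7 5.5] F [-2.3  0.5  1.2] M [-0.11  0.45 -0.05] w -0.1 t 5.2833 j [ -9.  18. -22.  51.  -0. -13.]
```

Call:
play_rows --commands '[[[0,0,0.002],[0,0,0],0],[[0,0,0.002],[0,0,0],0],[[0,0,0.002],[0,0,0],0],[[0,0,0.002],[0,0,0],0]]'

```text
time_s: 5.62
tool_pos: [518.2, 0.4, 132.4]
eef_rot: [[-0.003, -0.067, 0.998], [-0.003, 0.998, 0.067], [-1.0, -0.003, -0.003]]
contact_force: [-18.6, -3.0, 14.3]
width: 0.0
```

```bash
python3 plan.py 517 2 132 94
```

```text
pos [5.182e+02 4.000e-01 1.324e+02] yaw 93.86 shift [ 0.4  1.7 -1.1] rot [-0.0024 -0.0029  0.0033] shift in goal axes [ 0.4  1.7 -1.1] F [-18.6  -3.   14.3] M [-0.58  3.73  0.01] w 0.0 t 5.6167 j [ -9.  18. -21.  51.  -0. -13.]
```

The force has risen to 18.6 N at x = 518, against a predicted 517, so the drawer is on its stop. I'll hold there briefly and then look.

Call:
play_rows --commands '[[[0,0,0.001],[0,0,0],0],[[0,0,0.001],[0,0,0],0],[[0,0,0.001],[0,0,0],0],[[0,0,0.0005],[0,0,0],0]]'

```text
time_s: 5.95
tool_pos: [518.5, 0.4, 132.5]
eef_rot: [[-0.01, -0.067, 0.998], [-0.005, 0.998, 0.067], [-1.0, -0.004, -0.01]]
contact_force: [-2.7, -0.6, 0.8]
width: 0.0
```

Call:
play_rows --commands '[[[0,0,-0.01],[0,0,0],0],[[0,0,-0.02],[0,0,0],0],[[-0.01,0,-0.02],[0,0,0],0],[[-0.03,0,-0.01],[0,0,0],0.085],[[-0.04,0,0],[0,0,0],0.085],[[-0.04,0,0],[0,0,0],0.085],[[-0.02,0,0],[0,0,0],0.085]]'

```text
time_s: 6.53
tool_pos: [453.0, -2.5, 273.2]
eef_rot: [[-0.015, -0.067, 0.998], [-0.002, 0.998, 0.067], [-1.0, -0.001, -0.015]]
contact_force: [1.6, -0.5, -0.5]
width: 48.3
```

```bash
python3 plan.py 623.4 74.4 280 170
python3 - <<'E'
from cell import read_camera
import cv2
a=read_camera("scene"); cv2.imwrite("pics/s2.png",cv2.resize(a[145:275,205:375,::-1],None,fx=4.5,fy=4.5,interpolation=cv2.INTER_CUBIC))
a=read_camera("top"); cv2.imwrite("pics/t2.png",cv2.resize(a[130:245,125:285,::-1],None,fx=5,fy=5,interpolation=cv2.INTER_CUBIC))
E
```

```text
pos [453.   -2.5 273.2] yaw 93.84 shift [ -9.4  65.3 175.1] rot [-1.3293 -0.0129 -0.0094] shift in goal axes [  -6.8 -154.5  105.3] F [ 1.6 -0.5 -0.5] M [ 0.03 -0.04  0.  ] w 48.3 t 6.5333 j [-11.   7. -14.  70.  -0. -15.]
```

View pics/s2.png

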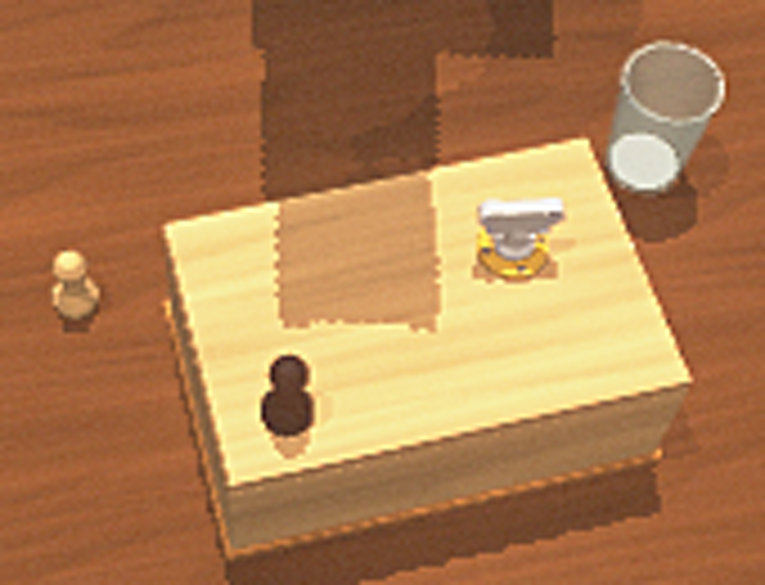

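View pics/t2.png

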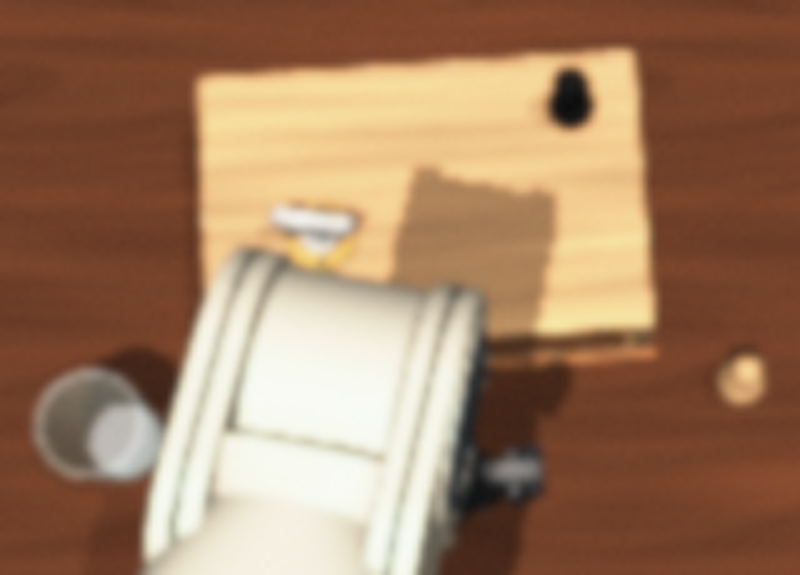

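The drawer is flush in both views, with no box showing beyond the front edge. The screw is unchanged at (520,205) in the scene crop and the pawns and tumbler haven't moved. Now I'll go over the screw.

Call:
play_rows --commands '[[[-0.001,0.011,0.028],[0,-0.002,0],0.085],[[-0.001,0.011,0.028],[0,-0.002,0],0.085],[[-0.001,0.011,0.028],[0,-0.002,0],0.085],[[-0.001,0.011,0.028],[0,-0.002,0],0.085],[[-0.001,0.011,0.028],[0,-0.002,0],0.085],[[-0.001,0.01,0.025],[0,-0.002,0],0.085]]'

```text
time_s: 7.13
tool_pos: [614.9, 74.6, 278.3]
eef_rot: [[0.006, -0.063, 0.998], [-0.001, 0.998, 0.063], [-1.0, -0.002, 0.006]]
contact_force: [-0.9, -1.7, 0.6]
width: 85.1
```

Call:
play_rows --commands '[[[0,0,0],[-0.121,0,0],0.085],[[0,0,0],[-0.121,0,0],0.085],[[0,0,0],[-0.121,0,0],0.085],[[0,0,0],[-0.121,0,0],0.085],[[0,0,0],[-0.121,0,0],0.085],[[0,0,0],[-0.121,0,0],0.085],[[0,0,0],[-0.121,0,0],0.085],[[0,0,0],[-0.121,0,0],0.085],[[0,0,0],[-0.121,0,0],0.085],[[0,0,0],[-0.121,0,0],0.085]]'

```text
time_s: 7.97
tool_pos: [617.8, 77.7, 265.5]
eef_rot: [[-0.001, -0.966, 0.258], [0.002, 0.258, 0.966], [-1.0, 0.002, 0.002]]
contact_force: [-0.4, -0.0, 0.4]
width: 84.7
```

```bash
python3 plan.py 623.4 74.4 260 170
python3 - <<'E'
from cell import read_camera
import cv2
a=read_camera("scene"); cv2.imwrite("pics/s3.png",cv2.resize(a[125:245,245,:][:0] if 0 else a[115:245,245:415,::-1],None,fx=4.5,fy=4.5,interpolation=cv2.INTER_CUBIC))
E
```

```text
pos [617.8  77.7 265.5] yaw 165.05 shift [ 5.5 -6.2 -1.7] rot [-0.0865  0.0017 -0.0016] shift in goal axes [ 5.5 -6.1 -2.2] F [-0.4 -0.   0.4] M [ 0.    0.02 -0.07] w 84.7 t 7.9667 j [ -1.  23.   7.  75.   0. -76.]
```

View pics/s3.png

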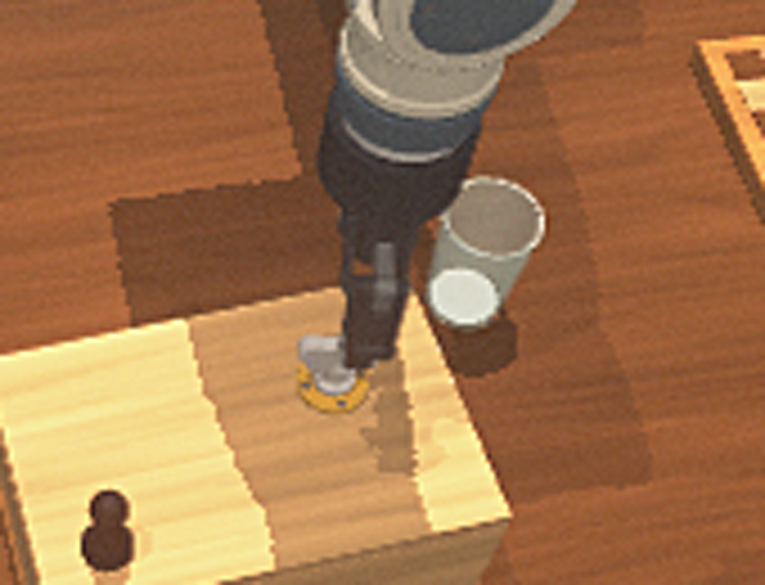

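Call:
play_rows --commands '[[[-0.001,-0.003,-0.001],[-0.05,0,0],0.085],[[-0.001,-0.003,-0.001],[-0.05,0,0],0.085],[[-0.001,0,0],[0,0,0],0.085]]'

```text
time_s: 8.27
tool_pos: [622.4, 74.3, 266.2]
eef_rot: [[-0.003, -0.988, 0.153], [0.003, 0.153, 0.988], [-1.0, 0.004, 0.002]]
contact_force: [-0.2, -0.4, -0.1]
width: 84.8
```

```bash
python3 plan.py 623.4 74.4 211 171
python3 - <<'E'
from cell import read_camera
import cv2
a=read_camera("top"); cv2.imwrite("pics/t4.png",cv2.resize(a[130:245,125:285,::-1],None,fx=5,fy=5,interpolation=cv2.INTER_CUBIC))
E
```

```text
pos [622.4  74.3 266.2] yaw 171.19 shift [55.2 -1.2  0.2] rot [ 0.0033  0.0021 -0.0037] shift in goal axes [55.2 -1.   0.3] F [-0.2 -0.4 -0.1] M [ 0.03  0.01 -0.05] w 84.8 t 8.2667 j [ -1.  23.   8.  75.   0. -82.]
```

View pics/t4.png

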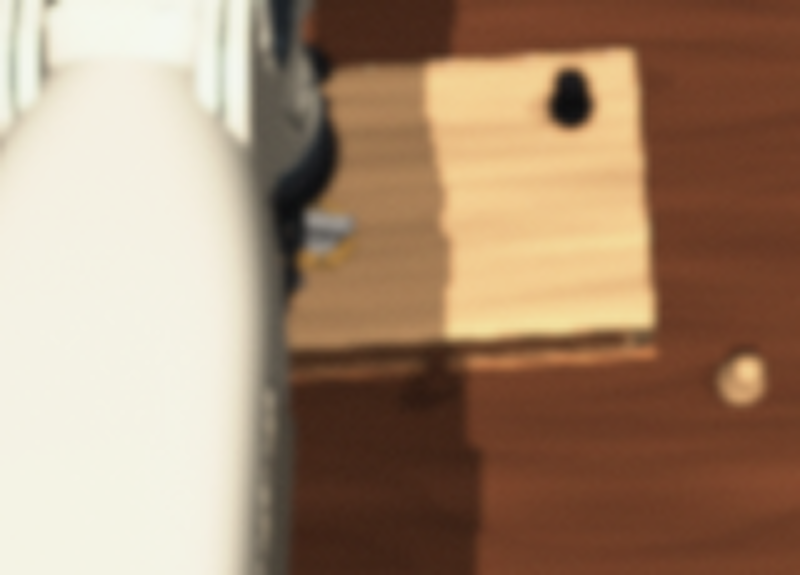

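The gripper sits over the screw, with the wing end visible at (330,228). The drawer front strip along the chest edge is even and the knob is at (430,385). Descending and closing gently.

Call:
play_rows --commands '[[[0.02,-0.001,0],[0,0.001,-0.001],0.085],[[0.015,0,0],[0,0.001,-0.001],0.085],[[0.012,0,0],[0,0,-0.001],0.085],[[0.004,0,0],[0,0,0],0.085],[[-0.0005,0,0],[0,0,0],0.085]]'

```text
time_s: 8.73
tool_pos: [622.4, 74.5, 213.6]
eef_rot: [[0.001, -0.985, 0.173], [0.001, 0.173, 0.985], [-1.0, -0.001, 0.001]]
contact_force: [-0.6, 0.2, -0.1]
width: 85.3
```

```bash
python3 plan.py 623.4 74.4 211 171
python3 - <<'E'
from cell import read_camera
import cv2
a=read_camera("scene"); cv2.imwrite("pics/s5.png",cv2.resize(a[145:245,265:385,::-1],None,fx=6,fy=6,interpolation=cv2.INTER_CUBIC))
E
```

```text
pos [622.4  74.5 213.6] yaw 170.02 shift [ 2.6 -1.   0.1] rot [-0.017   0.0008  0.0008] shift in goal axes [ 2.6 -1.   0. ] F [-0.6  0.2 -0.1] M [-0.01  0.    0.01] w 85.3 t 8.7333 j [ -1.  24.   2.  68.   0. -81.]
```

View pics/s5.png

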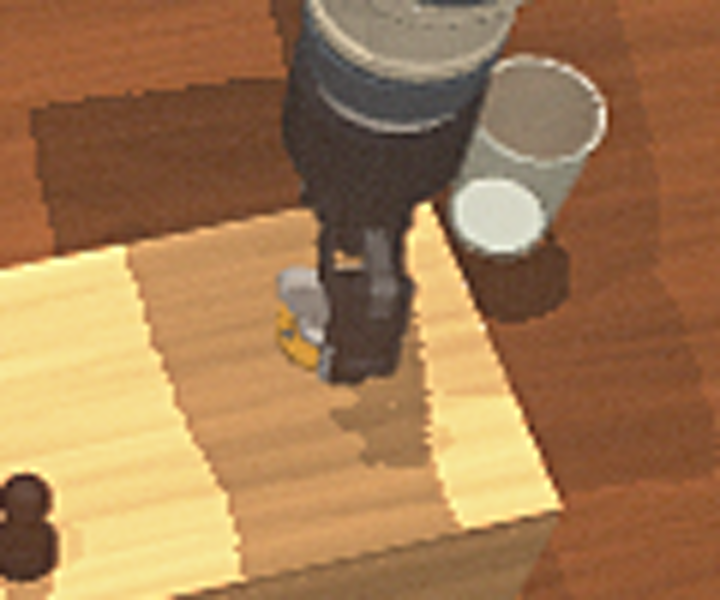

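The screw's wing is between the jaws, with its near end visible at (300,295). Closing.

Call:
play_rows --commands '[[[0.001,0,0],[-0.01,0,0],0.03],[[0,0,0],[0,0,0],0.02],[[-0.0005,0,0],[0,0,0],0.0],[[-0.0005,0,0],[0,0,0],0.0],[[-0.0005,0,0],[0,0,0],0.0],[[-0.0005,0,0],[0,0,0],0.0],[[-0.0005,0,0],[0,0,0],0.0],[[-0.0005,0,0],[0,0,0],0.0]]' --grip_force 30

```text
time_s: 9.45
tool_pos: [623.4, 74.7, 218.9]
eef_rot: [[0.005, -0.986, 0.165], [0.001, 0.165, 0.986], [-1.0, -0.005, 0.002]]
contact_force: [2.7, 0.4, -8.6]
width: 9.4
```

```bash
python3 plan.py 623.4 74.4 209 94
```

```text
pos [623.4  74.7 218.9] yaw 170.52 shift [ 9.9 -0.  -0.3] rot [1.3355 0.0048 0.003 ] shift in goal axes [ 9.9 -0.3  0. ] F [ 2.7  0.4 -8.6] M [ 0.04 -0.58  0.01] w 9.4 t 9.45 j [ -1.  24.   3.  68.   0. -81.]
```

The jaws have closed on the 10 mm wing, but the tool crept up to 219. I'll reopen slightly, go down to about 210 and grip again.

Call:
play_rows --commands '[[[0,0,0],[0,0,0],0.03],[[0,0,0],[0,0,0],0.03],[[0.004,0,0],[0,0.001,0],0.03],[[0.004,0,0],[0,0.001,0],0.03],[[0.001,0,0],[0,0,0],0.03]]'

```text
time_s: 9.87
tool_pos: [623.7, 74.6, 210.1]
eef_rot: [[0.006, -0.986, 0.165], [-0.001, 0.165, 0.986], [-1.0, -0.006, -0.0]]
contact_force: [-0.2, 0.4, -0.9]
width: 30.1
```

```bash
python3 plan.py 623.4 74.4 210 171
```

```text
pos [623.7  74.6 210.1] yaw 170.5 shift [ 0.1  0.2 -0.2] rot [-0.0088 -0.0004  0.0063] shift in goal axes [ 0.1  0.2 -0.2] F [-0.2  0.4 -0.9] M [ 0.   -0.02 -0.01] w 30.1 t 9.8667 j [ -1.  24.   2.  67.  -0. -81.]
```

Call:
play_rows --commands '[[[0,0,0],[0,0,0.004],0.0],[[0,0,0],[0,0,0.002],0.0],[[0,0,0],[0,0,0],0.0],[[0,0,0],[0,0,0],0.0],[[0,0,0],[0,0,0],0.0]]' --grip_force 40

```text
time_s: 10.28
tool_pos: [623.8, 74.5, 209.9]
eef_rot: [[-0.0, -0.986, 0.165], [-0.0, 0.165, 0.986], [-1.0, 0.0, -0.0]]
contact_force: [1.0, -0.1, -0.9]
width: 12.0
```

```bash
python3 plan.py 623.4 74.4 209 94
```

```text
pos [623.8  74.5 209.9] yaw 170.5 shift [ 0.9  0.4 -0.2] rot [ 1.3351e+00 -4.0000e-04  2.0000e-04] shift in goal axes [ 0.9 -0.1 -0.4] F [ 1.  -0.1 -0.9] M [-0.   -0.07  0.01] w 12.0 t 10.2833 j [ -1.  25.   2.  68.  -0. -81.]
```

Call:
play_rows --commands '[[[0,0,0],[0,0,0],0.0],[[0,0,0],[0,0,0],0.0],[[0,0,0],[0.06,0,0],0.0],[[0,0,0],[0.06,0,0],0.0],[[0,0,0],[0.06,0,0],0.0]]'

```text
time_s: 10.7
tool_pos: [623.7, 74.6, 209.8]
eef_rot: [[-0.001, -0.939, 0.343], [-0.0, 0.343, 0.939], [-1.0, 0.0, -0.001]]
contact_force: [0.8, 0.6, -1.2]
width: 12.1
```

```bash
python3 plan.py 623.4 74.4 209 94
```

```text
pos [623.7  74.6 209.8] yaw 159.94 shift [ 0.8  0.2 -0.3] rot [ 1.1508e+00 -7.0000e-04  0.0000e+00] shift in goal axes [ 0.8 -0.2 -0.3] F [ 0.8  0.6 -1.2] M [-0.   -0.08  0.09] w 12.1 t 10.7 j [ -1.  25.   2.  68.  -0. -71.]
```

The width of 12 mm suggests that the fingertips overlap the 15 mm hub, since the tips are at z = 137. I'll regrip 5 mm higher.

Call:
play_rows --commands '[[[0,0,0],[0,0,0],0.03],[[-0.003,0,0],[0,0,0],0.03],[[-0.003,0,0],[0,0,0],0.03],[[0,0,0],[0,0,0],0.0],[[0,0,0],[0,0,0],0.0],[[0,0,0],[0,0,0],0.0],[[0,0,0],[0,0,0],0.0],[[0,0,0],[0,0,0],0.0]]'

```text
time_s: 11.37
tool_pos: [623.6, 74.6, 216.9]
eef_rot: [[0.0, -0.941, 0.339], [-0.0, 0.339, 0.941], [-1.0, -0.0, -0.0]]
contact_force: [-0.1, -0.1, -0.1]
width: 9.1
```

```bash
python3 plan.py 623.4 74.4 215 94
python3 - <<'E'
from cell import read_camera
import cv2
a=read_camera("scene"); cv2.imwrite("pics/s6.png",cv2.resize(a[145:245,265:385,::-1],None,fx=6,fy=6,interpolation=cv2.INTER_CUBIC))
E
```

```text
pos [623.6  74.6 216.9] yaw 160.2 shift [ 1.9  0.2 -0.2] rot [ 1.1555e+00 -3.0000e-04  4.0000e-04] shift in goal axes [ 1.9 -0.1 -0.2] F [-0.1 -0.1 -0.1] M [0.03 0.06 0.02] w 9.1 t 11.3667 j [ -1.  24.   3.  68.  -0. -71.]
```

View pics/s6.png

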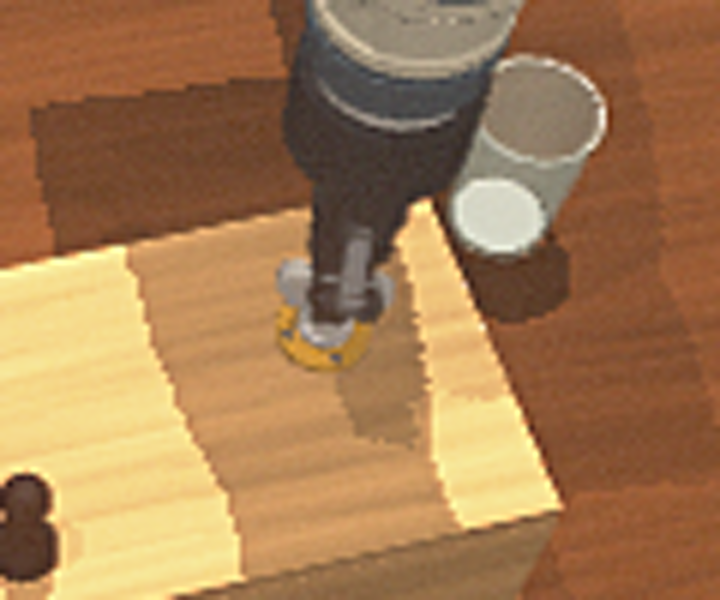

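The wing is now held cleanly: width 9.1 mm, with its ends visible at (292,280) and (380,290). Turning clockwise.

Call:
play_rows --commands '[[[0.0001,0,0],[0.1,0,0],0.0],[[0.0001,0,0],[0.1,0,0],0.0],[[0.0001,0,0],[0.1,0,0],0.0],[[0.0001,0,0],[0.1,0,0],0.0],[[0.0001,0,0],[0.1,0,0],0.0],[[0.0001,0,0],[0.1,0,0],0.0],[[0.0001,0,0],[0.1,0,0],0.0],[[0.0001,0,0],[0.1,0,0],0.0],[[0.0001,0,0],[0.08,0,0],0.0]]'

```text
time_s: 12.17
tool_pos: [623.2, 75.0, 216.0]
eef_rot: [[-0.001, -0.304, 0.953], [0.0, 0.953, 0.304], [-1.0, 0.001, -0.001]]
contact_force: [-0.1, -0.9, 1.0]
width: 9.0
```

```bash
python3 plan.py 623.4 74.4 215 94
```

```text
pos [623.2  75.  216. ] yaw 107.68 shift [ 1.  -0.7 -0. ] rot [ 0.2388 -0.0007 -0.0006] shift in goal axes [ 1.  -0.6  0.1] F [-0.1 -0.9  1. ] M [-0.03  0.06  0.06] w 9.0 t 12.1667 j [ -1.  24.   3.  68.   0. -18.]
```

Call:
play_rows --commands '[[[0.0001,0,0],[0.05,0,0],0.0],[[0.0001,0,0],[0.05,0,0],0.0],[[0.0001,0,0],[0.04,0,0],0.0],[[0.0001,0,0],[0.04,0,0],0.0]]'

```text
time_s: 12.5
tool_pos: [623.2, 75.2, 215.8]
eef_rot: [[-0.001, -0.117, 0.993], [0.001, 0.993, 0.117], [-1.0, 0.001, -0.0]]
contact_force: [0.2, 0.1, 1.0]
width: 9.2
```

```bash
python3 plan.py 623.4 74.4 215 94
```

```text
pos [623.2  75.2 215.8] yaw 96.7 shift [ 0.8 -0.8  0.1] rot [ 0.0471 -0.0005 -0.0006] shift in goal axes [ 0.8 -0.8  0.2] F [0.2 0.1 1. ] M [0.06 0.06 0.05] w 9.2 t 12.5 j [-1. 24.  3. 68.  0. -7.]
```

Seat expected near yaw 94. I'll go on gently and watch the moment.

Call:
play_rows --commands '[[[0,0,0],[0.03,0,0],0.0],[[0,0,0],[0.03,0,0],0.0]]'

```text
time_s: 12.67
tool_pos: [623.2, 75.3, 215.8]
eef_rot: [[-0.001, -0.054, 0.999], [0.001, 0.999, 0.054], [-1.0, 0.001, -0.001]]
contact_force: [0.6, 0.3, 1.8]
width: 9.0
```

```bash
python3 plan.py 623.4 74.4 215 94
```

```text
pos [623.2  75.3 215.8] yaw 93.07 shift [ 0.8 -0.9  0.2] rot [-0.0163 -0.0006 -0.0007] shift in goal axes [ 0.8 -0.9  0.2] F [0.6 0.3 1.8] M [-0.01 -0.03  0.23] w 9.0 t 12.6667 j [-1. 24.  3. 68.  0. -4.]
```

Call:
play_rows --commands '[[[0,0,0],[0.03,0,0],0.0],[[0,0,0],[0.03,0,0],0.0]]'

```text
time_s: 12.83
tool_pos: [623.2, 75.3, 215.8]
eef_rot: [[-0.0, 0.008, 1.0], [0.0, 1.0, -0.008], [-1.0, 0.0, -0.0]]
contact_force: [0.2, -0.3, 0.8]
width: 9.6
```

```bash
python3 plan.py 623.4 74.4 215 94
```

```text
pos [623.2  75.3 215.8] yaw 89.56 shift [ 0.8 -0.9  0.2] rot [-0.0775 -0.0005 -0.0004] shift in goal axes [ 0.8 -0.9  0.2] F [ 0.2 -0.3  0.8] M [-0.13  0.04  0.99] w 9.6 t 12.8333 j [-1. 24.  3. 68.  0. -0.]
```

The moment is up to 1.0 N·m at yaw about 91, so the screw is on its stop. Holding it there a moment.

Call:
play_rows --commands '[[[0,0,0],[0.01,0,0],0.0],[[0,0,0],[0.005,0,0],0.0],[[0,0,0],[0.005,0,0],0.0],[[0,0,0],[0,0,0],0.0]]'

```text
time_s: 13.17
tool_pos: [623.2, 75.4, 215.8]
eef_rot: [[-0.0, 0.025, 1.0], [-0.0, 1.0, -0.025], [-1.0, -0.0, -0.0]]
contact_force: [0.0, -0.5, 1.3]
width: 9.2
```

```bash
python3 plan.py 623.4 74.4 215 184
python3 - <<'E'
from cell import read_camera
import cv2
a=read_camera("scene"); cv2.imwrite("pics/s7.png",cv2.resize(a[145:245,265:385,::-1],None,fx=6,fy=6,interpolation=cv2.INTER_CUBIC))
E
```

```text
pos [623.2  75.4 215.8] yaw 88.58 shift [ 0.8 -1.   0.2] rot [-1.6654e+00 -6.0000e-04 -0.0000e+00] shift in goal axes [ 0.8 -0.1 -1. ] F [ 0.  -0.5  1.3] M [-0.16 -0.01  1.11] w 9.2 t 13.1667 j [-1. 24.  3. 68. -0.  1.]
```

View pics/s7.png

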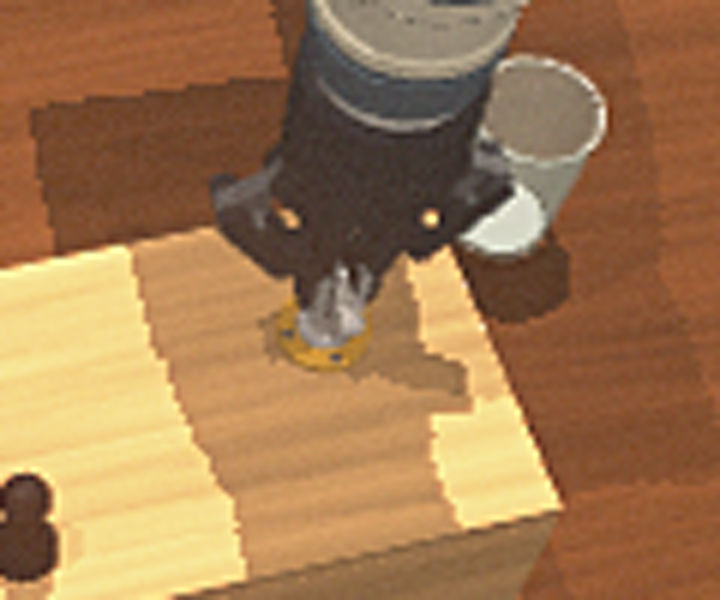

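The wing stands along the chest's depth, in the jaws at (335,300), with a steady 1.1 N·m against the stop. The moment first rose at yaw about 94, which agrees with the chest yaw of 4 + 90. Backing off to yaw 184.

Call:
play_rows --commands '[[[-0.0001,0,0],[-0.1,0,0],0.0],[[-0.0001,0,0],[-0.1,0,0],0.0],[[-0.0001,0,0],[-0.1,0,0],0.0],[[-0.0001,0,0],[-0.1,0,0],0.0],[[-0.0001,0,0],[-0.1,0,0],0.0],[[-0.0001,0,0],[-0.1,0,0],0.0],[[-0.0001,0,0],[-0.1,0,0],0.0],[[-0.0001,0,0],[-0.1,0,0],0.0]]'

```text
time_s: 13.88
tool_pos: [623.4, 74.7, 216.5]
eef_rot: [[-0.0, -0.718, 0.696], [0.001, 0.696, 0.718], [-1.0, 0.001, 0.0]]
contact_force: [-0.2, 1.0, 1.6]
width: 9.3
```

```bash
python3 plan.py 623.4 74.6 217 184
```

```text
pos [623.4  74.7 216.5] yaw 135.93 shift [-0.5 -0.1 -0. ] rot [-8.39e-01  5.00e-04 -6.00e-04] shift in goal axes [-0.5 -0.  -0.1] F [-0.2  1.   1.6] M [-0.03 -0.05 -0.07] w 9.3 t 13.8833 j [ -1.  24.   3.  68.   0. -47.]
```

Call:
play_rows --commands '[[[-0.0001,0,0],[-0.1,0,0],0.0],[[-0.0001,0,0],[-0.1,0,0],0.0],[[-0.0001,0,0],[-0.1,0,0],0.0],[[-0.0001,0,0],[-0.1,0,0],0.0],[[-0.0001,0,0],[-0.1,0,0],0.0],[[-0.0001,0,0],[-0.1,0,0],0.0],[[-0.0001,0,0],[-0.1,0,0],0.0],[[0,0,0],[-0.06,0,0],0.0]]'

```text
time_s: 14.55
tool_pos: [623.9, 74.2, 217.2]
eef_rot: [[0.0, -1.0, -0.024], [0.003, -0.024, 1.0], [-1.0, -0.0, 0.003]]
contact_force: [-0.5, -0.5, 1.4]
width: 9.1
```

```bash
python3 plan.py 623.4 74.6 217 184
```

```text
pos [623.9  74.2 217.2] yaw -178.61 shift [0.3 0.5 0.4] rot [-0.0455  0.0026  0.0005] shift in goal axes [0.2 0.5 0.4] F [-0.5 -0.5  1.4] M [-0.02  0.02 -0.05] w 9.1 t 14.55 j [ -1.  24.   3.  68.   0. -92.]
```

Yaw is 181.4. One more small turn, then settle with still rows.

Call:
play_rows --commands '[[[0,0,0],[-0.03,0.002,0],0.0],[[0,0,0],[-0.01,0,0],0.0],[[0,0,0],[0,0,0],0.0],[[0,0,0],[0,0,0],0.0],[[0,0,0],[0,0,0],0.0],[[0,0,0],[0,0,0],0.0]]'

```text
time_s: 15.05
tool_pos: [623.9, 74.3, 217.3]
eef_rot: [[0.001, -0.998, -0.064], [0.002, -0.064, 0.998], [-1.0, -0.001, 0.002]]
contact_force: [-0.4, -0.6, 0.8]
width: 9.1
```

```bash
python3 plan.py 623.4 74.6 217 184
python3 - <<'E'
from cell import read_camera,readout
import cv2
a=read_camera("scene"); cv2.imwrite("pics/s8.png",cv2.resize(a[135:265,205:375,::-1],None,fx=4.5,fy=4.5,interpolation=cv2.INTER_CUBIC))
a=read_camera("top"); cv2.imwrite("pics/t8.png",cv2.resize(a[130:245,125:285,::-1],None,fx=4,fy=4,interpolation=cv2.INTER_CUBIC))
s=readout.sense(); print(s['qvel'].round(2),s['tool_pos'].round(1),s['width'])
E
python3 plan.py 623.4 74.6 217 184
```

```text
pos [623.9  74.3 217.3] yaw -176.34 shift [0.3 0.5 0.4] rot [-0.0059  0.0021  0.0006] shift in goal axes [0.3 0.5 0.4] F [-0.4 -0.6  0.8] M [-0.03  0.02  0.07] w 9.1 t 15.05 j [ -1.  24.   3.  68.   0. -95.]
[ 0.07  0.04 -0.01  0.04  0.1  -0.11] [623.9  74.3 217.3] 9.145508758784537
pos [623.9  74.3 217.3] yaw -176.32 shift [0.3 0.5 0.4] rot [-0.0055  0.002   0.0007] shift in goal axes [0.3 0.5 0.4] F [-0.2  0.3  0.5] M [0.03 0.09 0.  ] w 9.1 t 15.15 j [ -1.  24.   3.  68.   0. -95.]
```

View pics/s8.png

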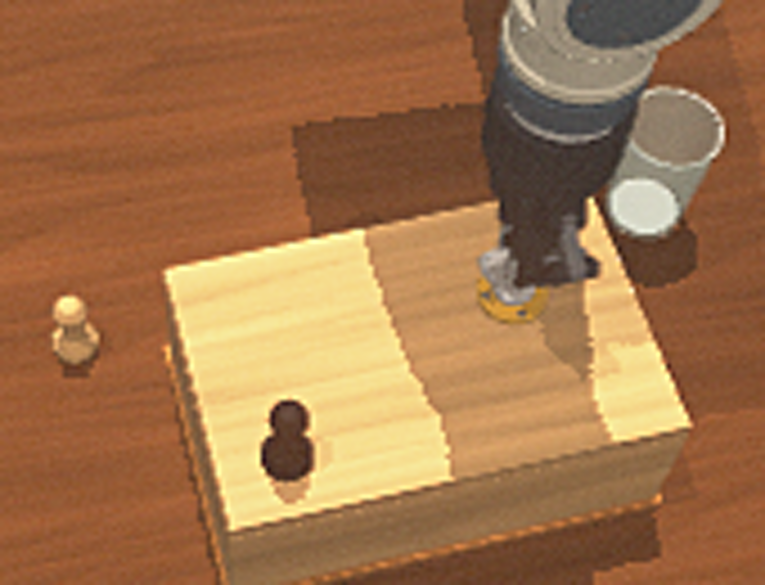

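View pics/t8.png

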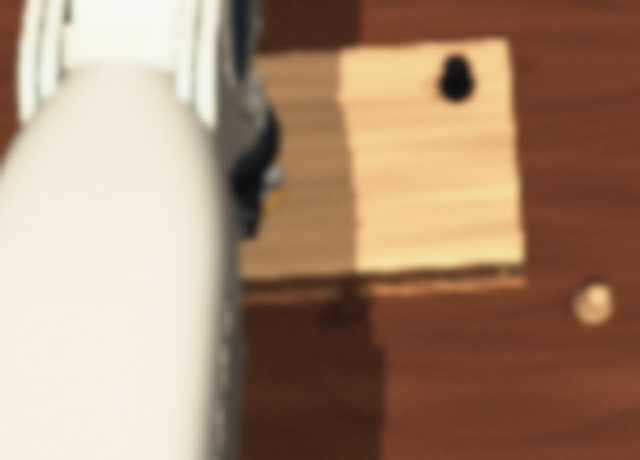

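The screw is held across the chest in the jaws (scene crop (510,270)), the drawer is flush, and the pawns and tumbler stand where they were. The moment is near zero, so the wing follows the fingers. Handing in.

```bash
python3 -c "
from cell import workorder
print(workorder.hand_in())"
```

```text
the job is handed in; nothing more can be done
None
```

I pushed the drawer home, seated the thumbscrew, backed it off a quarter turn and handed the job in at 15.2 s with the fingers still holding it. The hand-in gives no verdict.

- **Drawer:** it stopped at tool x = 518 mm with 18.6 N of push, against a predicted 517. In both views afterwards it looked flush.
- **Seating:** turning clockwise, the moment began to rise at a jaw yaw of about 94° and held at 1.0–1.1 N·m for about 0.4 s. That matches the seat expected from the chest's measured yaw of 4°.
- **Final position:** the jaws stand at 183.7°, so the screw is about 1.57 rad off its seat. I judged this from the jaw yaw and the moment, because most of the wing was hidden by the gripper.
- **Grip:** the finger width reads 9.1 mm on the 10 mm wing with a 40 N grip setting. The wrist moment is near zero and the arm is still.
- **Regrips:** I gripped three times. The tool crept up during the first grip. On the second the fingertips seemed to be touching the hub (width 12 mm). The third was clean.
- **Other things:** both pawns and the tumbler are where they were in the last pictures. I did not check the bottle and screwdriver in a later picture, but the arm never went low near them.

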